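Clear the jar and take a moisture reading of the birch log

TASK

First move the amber jar that blocks the sawn end of the log and leave it standing upright in the wooden tray. Then lift the orange moisture reader out of its dock, stand it on the green mat, let go, and take it again by its narrow sides so that no finger is on its dark glass; hold it still in the air for one second with the glass facing the centre of the log's sawn end squarely from about 10 cm away. Finally stand the reader upright on the green mat again and let go, never touching the log with it and leaving the knife, the shears and the whisk where they lie.

Things in the scene. Friction and masses are not known exactly. Their poses are not given: they have to be found in the camera images.
- jar: Loose round amber glass jar of wood wax with a black lid and a paper label, 60 mm in diameter, 110 mm tall, about 0.3 kg. It starts upright in front of the log's sawn end. Origin: centre of its underside; z up along its axis.
- tray: Fixed shallow square wooden tray for the jar, 130 x 130 x 25 mm outside, walls and floor 6 mm thick, open at the top. Origin: centre of its underside; x and y along its sides, z up.
- mat: Fixed square green mat, 130 x 130 mm, 4 mm thick, on the table. Origin: centre of its underside; x and y along its sides, z up.
- dock: Fixed grey dock: base 100 x 100 x 10 mm and two upright cheeks, 40 mm long (x), 12 thick, inner faces 64 mm apart along y, tops at 138 mm (the docked reader's top is at 130), so that only the reader's broad front and back can be gripped there. Open to -x, +x and above: the reader leaves straight up. Origin: centre of its underside; z up.
- reader: Loose orange moisture reader: box 34 mm thick (x), 60 wide (y), 120 tall (z), on a black foot 50 x 60 x 12 mm; about 0.25 kg. Starts standing centred on the dock's base, its axes along the dock's; stands by itself on flat ground. Origin: centre of the foot's underside. The broad face to -x carries the dark glass; the broad face to +x has a grey screen.
- glass: Dark glass window fixed on the reader's -x face, 52 mm wide (y), 66 mm tall (z), 3 mm thick, from 47 to 113 mm above the reader's underside. Origin: its centre; axes as the reader's.
- reader_eye (a point): Middle of the outer surface of the dark glass (red disc): 20 mm to -x of and 80 mm above the reader's origin. Axes as the reader's; it looks along -x.
- log: Fixed birch log, 90 mm in diameter, 222 long, brown bark, pale sawn ends, lying level in a plywood cradle 110 mm wide; top at 155 mm, a twig stub up to 180 mm 120 mm behind the end. Origin: on the table straight below the centre of the sawn end to be read; x points level out of that end (the log extends to -x), z up.
- log_face (a point): Centre of the pale sawn end to be read, marked with a small darker heart, 110 mm above the table. x points out of the log, z up.
- knife: Bystander: carving knife in its orange sheath, black handle, lying flat, 210 mm long along its x (from -110 to +98 mm), 28 mm wide, 26 mm high. Origin on the table at the joint of handle and sheath.
- shears: Bystander: pruning shears with red handles, lying flat, about 195 mm long along its x (handles from -110 mm, blades to +85 mm), 65 mm wide, 20 mm high. Origin on its underside.
- whisk: Bystander: peeled-branch whisk of pale wood, a 14 mm stick along its x with a 36 mm ball at -120 mm and five twigs spreading 60 mm wide at +125 mm, 36 mm high. Origin on its underside below the stick.
Things that resemble listed ones, but are neither listed nor needed, are in the scene too. Of the things that look like the jar, the smaller one is meant.

How it is judged:
By the outcome, as a careful person would: the job done as asked, in the order asked, and still so for the second after the job is handed in, with the robot touching nothing.
It also fails if it takes over 72 s, if anything falls off the work surface, if the arm or the gripper's body presses on something with over 40 N, if the wrist force passes 120 N, or if a joint passes its speed limit or range.

ROBOT

A 6-joint arm with a two-finger parallel gripper is mounted at the origin on the work surface. World frame = base frame: x ahead of the robot, y to its left, z up, the work surface at z = 0. Lengths are in m, angles in degrees, forces in N, time in s.
With the tool pointing down it reaches from about 0.35 to 0.875 m from the base axis. Payload 4.2 kg.
Tool frame: the origin (TCP) lies at the very end of the fingers, on their centre line; the grasp point (between the pads) lies 19 mm behind it; z points along the fingers, y is the line along which they close (so a half turn about z gives the same grasp; the last joint's range is limited). The gripper opens to 87 mm and grips with 3 to 60 N. Pads are 19 mm wide; open, the fingers measure 117 mm over their backs; the gripper's body (75 mm by 190 mm) begins 51 mm behind the grasp point.
Start: joints at [88.556, 22.042, 0.453, 0, -68.411, -14.817], TCP at [0.175, 0.6, 0.223] pointing down, gripper open.
Joint ranges: [-179.83, 179.83], [-69.29, 118.12], [-61.27, 80.66], [-181.25, 117.63], [-171.15, -9.14], [-177.46, 177.46]. Speed limits (degrees/s): [159.86, 159.86, 180, 180, 180, 180].

INTERFACE

Orientations are given as a 3x3 rotation matrix whose columns are the frame's x, y, z axes.
In Python, from station import r gives the robot as it stands.
- The arm moves only by the tool jog_arm, never from a script. Its argument "plan" is text: rows parted by semicolons, each of 7 numbers parted by spaces: the shift along the tool's x, y, z normalised to -1 to 1, where 1 is 0.025 m, then the turn, a rotation vector about the tool's x, y, z normalised to -1 to 1, where 1 is 8 degrees, then the closure, from -1 (fully open) to 1 (shut). A call has exactly 10 rows; each row shifts and turns the commanded pose from where the row before left it, along the tool's axes as they then stand; what a row does not reach is not made up. A row lasts 1/10 s, in which the tool goes at most 50 mm and 8.59 degrees, less where a joint would pass 70% of its speed; a pose out of reach is approached as far as the arm can. A call with a number of a shift or a turn outside -1 to 1 is refused whole. A call with a gripper value outside its range is refused whole. The fingers move at their own pace and stop on an object; the grip force is fixed at half the most. Time passes only in rows, so rows that do not move let the fingers close, or fill a call up. It gives the time, the measured TCP pose, the force, the opening and the grip force at its end, in the units of the state.
- r.sense(): the state, without advancing time (a new reading comes with each control period).
- r.capture(name): name is "side" or "top" or "wrist"; returns (picture, depth): 384x512x3 uint8, red, green, blue; 384x512 float32, m along the optical axis (not along the pixel's ray), 0 where there is no reading.
- r.get_calibration(name): a dict with "mtx" (3x3 intrinsics, pixels), "extrinsics" (4x4, takes a point from camera to world coordinates). Camera axes: x right, y up, looking along -z (the intrinsics and any distortion apply to the point x, -y, -z); pixel columns grow to the right and rows downward; lengths in m; the calibration is good to about 2 mm. A picture is of the moment at which its call begins: read the wrist's pose just before it. get_calibration takes no time and is no camera call; for the wrist camera it gives the pose at the moment of the call.
- r.finish_job(): hands the job in; it is judged then, once.
The state is a dict: "time_s": time; "joints": joint angles; "joint_velocities": joint speeds; "effort": joint torques, N m; "tcp_pos": TCP position; "ee_rot": TCP orientation; "wrist_force": force on the tool from outside, world axes, zero at the start; "moment": the same for the moment, N m; "gripper_width": opening from 0.0 (shut) to 1.0 (fully open); "gripper_force": force on a finger pad.
Only numpy, scipy, OpenCV 4.12 (cv2) and the standard library are available. Lean on these libraries where they do the work, as an engineer would, in place of code of your own. Each camera call takes 0.05 s, during which the arm holds its last target. There are 200 camera calls.

## Working session

There is one attempt and no reset: what is moved stays moved. The work goes in short steps, Python scripts to look and compute and a tool call to move; the robot and the scene stay as the last step left them, time stands still between calls to the robot, and variables do not carry over. Pictures are saved under pics/ and viewed, at most 10 in all, crops included, and the job is handed in when it is done.

Besides the shell and the picture viewer there is one more tool, called after ">>>" by a JSON object that holds its "api" and its "payload", one argument or row to a line. jog_arm: Moves the arm, as the interface text tells. Scaled input: -1 to 1 covers 0.025 m each way for a shift and 8 degrees each way for a turn. Its arguments: {"type":"object","properties":{"plan":{"type":"string"}},"required":["plan"]}

```bash
ls; mkdir -p pics; cat > h.py <<'E'
import numpy as np, cv2
from station import r
def cap(n,f):
    c=r.get_calibration(n); p,d=r.capture(n)
    cv2.imwrite(f'pics/{f}.png',p[:,:,::-1]); np.savez(f'pics/{f}.npz',p=p,d=d,K=c['mtx'],E=c['extrinsics'])
    return p,d,c
def cloud(f):
    z=np.load(f'pics/{f}.npz'); d=z['d'];K=z['K'];E=z['E']
    v,u=np.mgrid[:d.shape[0],:d.shape[1]]
    x=(u-K[0,2])/K[0,0]*d; y=(v-K[1,2])/K[1,1]*d
    P=np.stack([x,-y,-d],-1)@E[:3,:3].T+E[:3,3]
    P[d==0]=np.nan
    return z['p'],P
E
python3 - <<'E'
from h import *
print(r.sense())
for n in ['side','top','wrist']:
    p,d,c=cap(n,n+'0'); print(n,c, (d>0).mean())
a=cv2.imread('pics/side0.png');b=cv2.imread('pics/top0.png')
E
```

```text
pics
{'time_s': 0.0, 'joints': array([ 8.85557166e+01,  2.20910606e+01,  3.79889009e-01, -2.97018900e-02,
       -6.84094477e+01, -1.48175102e+01]), 'joint_velocities': array([ 0.06155384,  0.03515007,  0.00617666,  0.10341682, -0.02882151,
       -0.02105579]), 'effort': array([-6.19481525e-04, -3.90664601e+01,  1.87397021e+01,  4.21966061e+00,
        1.09273414e-02, -2.08251740e-04]), 'tcp_pos': array([0.17481642, 0.59943355, 0.22145533]), 'ee_rot': array([[ 9.59938678e-01, -2.80209650e-01, -5.34930580e-04],
       [-2.80210151e-01, -9.59936401e-01, -2.09233687e-03],
       [ 7.27936473e-05,  2.15840807e-03, -9.99997668e-01]]), 'wrist_force': array([ 1.12792558, -0.47123715, -0.43780708]), 'moment': array([ 0.02065729, -0.01420535,  0.00733972]), 'gripper_force': 0.0, 'gripper_width': 0.9969019836906331}
side {'mtx': array([[436.94488494,   0.        , 256.45731091],
       [  0.        , 436.94488494, 190.29086856],
       [  0.        ,   0.        ,   1.        ]]), 'extrinsics': array([[ 0.87706758,  0.34062643, -0.3387124 ,  0.28451814],
       [-0.4803074 ,  0.63295499, -0.6
[... 359 characters left out ...]
2082865,  0.98039735, -0.19592655,  0.39965176],
       [-0.99964248, -0.01713566,  0.02052531, -0.05800559],
       [ 0.01676563,  0.19628401,  0.98040374,  1.15435053],
       [ 0.        ,  0.        ,  0.        ,  1.        ]])} 0.9959615071614584
wrist {'mtx': array([[308.21506767,   0.        , 261.13638832],
       [  0.        , 308.21506767, 194.55633576],
       [  0.        ,   0.        ,   1.        ]]), 'extrinsics': array([[-0.28125584,  0.92065071,  0.27073497,  0.24981688],
       [-0.9596322 , -0.27015064, -0.07826024,  0.57836632],
       [ 0.00108888, -0.28181715,  0.95946751,  0.38432628],
       [ 0.        ,  0.        ,  0.        ,  1.        ]])} 0.9961446126302084
```

View pics/side0.png

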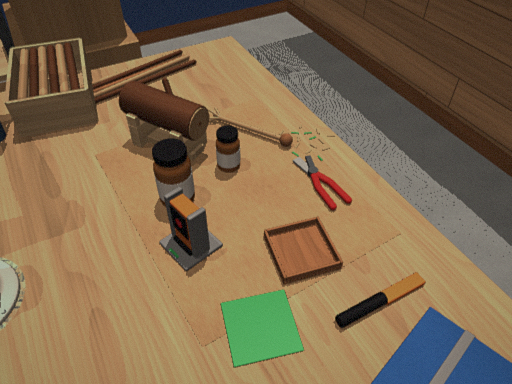

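View pics/top0.png

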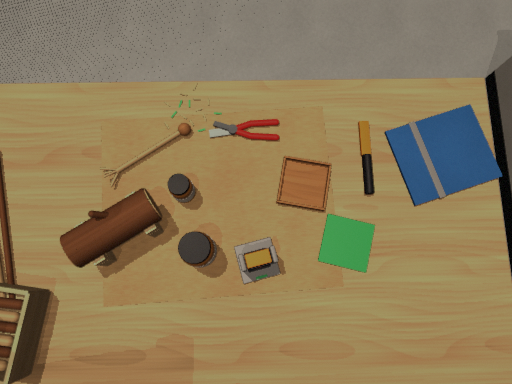

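The side view shows two amber jars: the smaller at (228,149), top view (180,187), and a larger one at (172,170), top view (196,249). The smaller one fits the description. The dock and reader are at (190,235), the tray at (302,250), the mat at (260,327) and the log's end near (200,125). I'll measure these and check an enlarged crop.

```bash
cat > m.py <<'E'
from h import *
def rect(Q):
    (c,s,a)=cv2.minAreaRect((Q[:,:2]*1000).astype(np.float32)); return np.round(c,1),np.round(s,1),round(a,1)
for f in ['side0','top0']:
    p,P=cloud(f); hsv=cv2.cvtColor(p,cv2.COLOR_RGB2HSV); H,S,V=[hsv[...,i].astype(int) for i in range(3)]
    z=P[...,2]; X=P[...,0];Y=P[...,1]
    print(f,'table z',np.nanmedian(z))
    g=(H>50)&(H<75)&(S>180)&(z<0.02)&(z>-.02)
    m=cv2.morphologyEx(g.astype(np.uint8),cv2.MORPH_OPEN,np.ones((5,5)))>0
    print('mat',rect(P[m]),np.median(z[m]))
    box={'side0':{'sj':(205,255,120,175),'bj':(148,200,135,215),'dock':(155,225,185,270),'tray':(260,345,215,285),'log':(115,215,75,165)},
         'top0':{'sj':(160,200,168,206),'bj':(172,222,225,270),'dock':(230,285,230,285),'tray':(270,335,150,215),'log':(55,165,185,270)}}[f]
    for n,(u0,u1,v0,v1) in box.items():
        m=np.zeros(z.shape,bool); m[v0:v1,u0:u1]=1; m&=z>0.006
        zm=np.nanpercentile(z[m],97)
        if n in('sj','bj'):
            t=m&(z>zm-.006); c,rad=cv2.minEnclosingCircle((P[t][:,:2]*1000).astype(np.float32)); print(n,'top z',zm,c,rad)
        elif n=='tray': print(n,zm,rect(P[m&(z>.012)]))
        elif n=='dock':
            print(n,'zmax',zm, 'base',rect(P[m&(z<.02)]),'top', rect(P[m&(z>.122)]))
            o=m&(H>8)&(H<22)&(S>190)&(V>150)&(z>.12); print('orange top',rect(P[o]),np.median(z[o]),o.sum())
        else: print(n,zm,rect(P[m&(z>.08)]))
a=cv2.imread('pics/side0.png')[70:280,100:300]; cv2.imwrite('pics/crop0.png',cv2.resize(a,None,fx=2.8,fy=2.8,interpolation=2))
E
python3 m.py
```

```text
side0 table z -0.0016878596540800261
mat (array([0., 0.]), array([0., 0.]), 0.0) nan
sj top z 0.10951180322387839 (620.25927734375, 133.70162963867188) 51.95930862426758
bj top z 0.15323817164003758 (466.33795166015625, 63.52923583984375) 38.31947326660156
dock zmax 0.135968381336901 base (array([442.1, -35.6]), array([211.6, 119.7]), 88.1) top (array([440.7, -82.6]), array([39.8, 88.1]), 13.7)
orange top (array([427.1, -84.2]), array([14.9, 47.5]), 0.0) 0.12840334462726488 10
tray 0.025049212394267478 (array([ 642.1, -212.3]), array([132.5, 130.9]), 79.2)
log 0.15378763281681315 (array([522.1, 198.4]), array([184.8, 345.1]), 0.4)
top0 table z 0.0004474896759329994
mat (array([0., 0.]), array([0., 0.]), 0.0) nan
sj top z 0.1136236060665792 (623.28125, 109.83746337890625) 26.195430755615234
bj top z 0.158206261508379 (464.6994934082031, 64.01360321044922) 36.79721450805664
dock zmax 0.13939572345340961 base (array([446.9, -83.5]), array([142.2, 137.4]), 86.9) top (array([438.2, -81.9]), array([39.7, 87.8]), 14.2)
orange top (array([438.9, -81.6]), array([31.4, 57.8]), 13.2) 0.1290888888850299 16
tray 0.027506665018860187 (array([ 640. , -212.3]), array([130.1, 131.1]), 79.0)
log 0.15858084223614696 (array([519.2, 265. ]), array([110.6, 226.3]), 31.0)
  return _methods._mean(a, axis=axis, dtype=dtype,
  ret = ret.dtype.type(ret / rcount)
```

View pics/crop0.png

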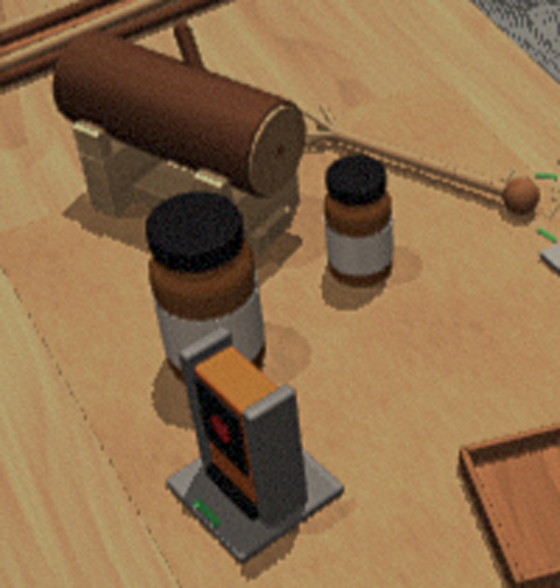

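The smaller jar, at crop (358,220), stands in front of the log's pale end (crop 277,150). The reader's dark glass with the red disc faces the robot, at crop (222,430). The mat and the log face still need precise fits.

```bash
cat > m2.py <<'E'
from h import *
from m import rect
E
sed -i 's/^for f in .*/def main():\n  pass\nfor f in []:/' m.py
cat >> m2.py <<'E'
for f in ['side0','top0']:
    p,P=cloud(f); hsv=cv2.cvtColor(p,cv2.COLOR_RGB2HSV); H,S,V=[hsv[...,i].astype(int) for i in range(3)]
    z=P[...,2]; X,Y=P[...,0],P[...,1]
    g=((p[...,1].astype(int)-p[...,0]>60)&(p[...,1].astype(int)-p[...,2]>40)).astype(np.uint8)
    n,l,s,_=cv2.connectedComponentsWithStats(g); i=1+np.argmax(s[1:,4]); Q=P[l==i]; Q=Q[np.isfinite(Q[:,0])]
    print(f,'mat',rect(Q),np.median(Q[:,2]))
    # log bark in local box
    t=np.deg2rad(-59); a=np.array([np.cos(t),np.sin(t)]); 
    m=(z>.118)&(X>.4)&(X<.62)&(Y>.14)&(Y<.38)&(z<.165)
    Q=P[m]; c=Q[:,:2].mean(0); 
    from scipy.optimize import least_squares
    nb=np.array([a[1],-a[0]])
    if f=='top0':
        def fn(q):
            a=np.array([np.cos(q[0]),np.sin(q[0])]); n=np.array([-a[1],a[0]])
            return np.hypot((Q[:,:2]-c)@n-q[1],Q[:,2]-q[2])-.045
        s=least_squares(fn,[t,0,.11],loss='soft_l1',f_scale=.003); print('cyl',np.rad2deg(s.x[0]),s.x[1:],np.abs(s.fun).mean())
        a=np.array([np.cos(s.x[0]),np.sin(s.x[0])]); n2=np.array([-a[1],a[0]]); o=c+s.x[1]*n2
        al=(Q[:,:2]-c)@a; print('end along',np.percentile(al,[.5,1,99,99.5])); 
        print('face from top',o+a*np.percentile(al,99.5))
    else:
        # end face pixels: pale
        m=np.zeros(z.shape,bool); m[100:142,186:212]=1
        m&=(z>.07)&(z<.15)
        Q=P[m]; best=None
        rng=np.random.default_rng(0)
        for _ in range(500):
            A=Q[rng.choice(len(Q),3,False)]; nn=np.cross(A[1]-A[0],A[2]-A[0]); nn/=np.linalg.norm(nn)+1e-12
            if nn@[.515,-.857,0]<.93: continue
            k=np.abs((Q-A[0])@nn)<.003
            if best is None or k.sum()>best.sum(): best=k
        F=Q[best]; cc=F.mean(0); nn=np.linalg.svd(F-cc)[2][2]; print('face plane',cc,nn,np.rad2deg(np.arctan2(nn[1],nn[0])),best.sum(),len(Q),F.min(0),F.max(0))
E
python3 m2.py
```

```text
side0 mat (array([ 482.2, -319.9]), array([128.7, 128.7]), 75.0) 0.0026341725924901027
face plane [0.57649077 0.16724795 0.11189813] [ 0.49629913 -0.86809743  0.00969645] -60.24300699488165 520 650 [0.53921573 0.14734713 0.07111261] [0.61459466 0.19101076 0.14974544]
top0 mat (array([ 479.7, -319.7]), array([128.4, 127.5]), 75.3) 0.004606239859595407
cyl -59.057452601286904 [0.00770151 0.11036011] 0.0015006842169425947
end along [-0.11166804 -0.10967683  0.11159347  0.11192744]
face from top [0.57771508 0.16866668]
```

```bash
cat > go.py <<'E'
import sys
from h import *
# usage: go.py x y z yaw : turn first, then shift along the (target-yaw) tool axes; also shift in present axes
x,y,z,yaw=map(float,sys.argv[1:5]); s=r.sense(); p=s['tcp_pos']; R=s['ee_rot']
c,n=np.cos(np.deg2rad(yaw)),np.sin(np.deg2rad(yaw)); T=np.array([[c,n,0],[n,-c,0],[0,0,-1.]])
rv=cv2.Rodrigues(R.T@T)[0].ravel(); d=np.array([x,y,z])-p
print('t',s['time_s'],'p',p.round(4),'yaw',np.rad2deg(np.arctan2(R[1,0],R[0,0])).round(1),'w',round(s['gripper_width'],3))
print('turn units',(np.rad2deg(rv)/8).round(2)); print('shift now-axes',(R.T@d/.025).round(2),' target-axes',(T.T@d/.025).round(2))
E
python3 go.py 0.623 0.110 0.25 -59
```

```text
t 0.15 p [0.1749 0.5996 0.2217] yaw -16.3 w 0.997
turn units [ 0.01 -0.01  5.34]
shift now-axes [22.69 13.78 -1.11]  target-axes [26.02 -5.28 -1.13]
```

>>> {"api": "jog_arm", "payload": {
  "plan": "0.95 0.57 -0.2 0 0 0 -1;0.95 0.57 -0.2 0 0 0 -1;0.95 0.57 -0.2 0 0 0 -1;0.95 0.57 -0.2 0 0 0 -1;0.95 0.57 -0.2 0 0 0 -1;0.95 0.57 0 0 0 0 -1;0.95 0.57 0 0 0 0 -1;0.95 0.57 0 0 0 0 -1;0.95 0.57 0 0 0 0 -1;0.95 0.57 0 0 0 0 -1"
}}

```text
time_s: 1.15
tcp_pos: [0.3636, 0.3956, 0.2473]
ee_rot: [[0.96, -0.28, -0.0], [-0.28, -0.96, -0.0], [-0.0, 0.0, -1.0]]
wrist_force: [-0.1, 1.5, 0.4]
gripper_width: 0.999
gripper_force: 0.0
```

>>> {"api": "jog_arm", "payload": {
  "plan": "0.95 0.57 0 0 0 0 -1;0.95 0.57 0 0 0 0 -1;0.95 0.57 0 0 0 0 -1;0.95 0.57 0 0 0 0 -1;0.95 0.57 0 0 0 0 -1;0.95 0.57 0 0 0 0 -1;0.95 0.57 0 0 0 0 -1;0 0 0 0 0 0.9 -1;0 0 0 0 0 0.9 -1;0 0 0 0 0 0.9 -1"
}}

```text
time_s: 2.15
tcp_pos: [0.4948, 0.2539, 0.2471]
ee_rot: [[0.786, -0.619, -0.001], [-0.619, -0.786, -0.0], [-0.0, 0.001, -1.0]]
wrist_force: [0.3, 0.3, 0.5]
gripper_width: 1.001
gripper_force: 0.0
```

>>> {"api": "jog_arm", "payload": {
  "plan": "0 0 0 0 0 0.9 -1;0 0 0 0 0 0.9 -1;0 0 0 0 0 0.84 -1;0.9 -0.2 0 0 0 0 -1;0.9 -0.2 0 0 0 0 -1;0.9 -0.2 0 0 0 0 -1;0.9 -0.2 0 0 0 0 -1;0.9 -0.2 0 0 0 0 -1;0 0 0 0 0 0 -1;0 0 0 0 0 0 -1"
}}

```text
time_s: 3.15
tcp_pos: [0.574, 0.1705, 0.247]
ee_rot: [[0.514, -0.858, -0.001], [-0.858, -0.514, -0.0], [-0.0, 0.001, -1.0]]
wrist_force: [-0.5, -0.3, -0.3]
gripper_width: 1.002
gripper_force: 0.0
```

```bash
python3 go.py 0.623 0.110 0.25 -59; python3 - <<'E'
from h import *
cap('wrist','w1'); p,P=cloud('w1'); z=P[...,2]
for f in ['w1','top0']:
    p,P=cloud(f); z=P[...,2]
    m=(np.hypot(P[...,0]-.623,P[...,1]-.11)<.045)&(z>.1)&(z<.12)
    if f=='top0': m[:, :]=m
    Q=P[m]; print(len(Q), np.median(Q[:,2]), cv2.minEnclosingCircle((Q[:,:2]*1000).astype(np.float32)),Q.mean(0))
    for lo,hi in [(.02,.04),(.05,.07),(.07,.085)]:
        m=(np.hypot(P[...,0]-.623,P[...,1]-.11)<.045)&(z>lo)&(z<hi); Q=P[m]
        if len(Q)>20: print(lo,rn:=len(Q),Q.min(0),Q.max(0))
E
```

```text
t 3.15 p [0.574  0.1705 0.247 ] yaw -59.0 w 1.002
turn units [ 0.01  0.   -0.01]
shift now-axes [ 3.08 -0.44 -0.12]  target-axes [ 3.09 -0.44 -0.12]
2592 0.11052841887716203 ((626.6405029296875, 111.02378845214844), 26.355722427368164) [0.62683304 0.11061088 0.11051798]
0.07 141 [0.5970665  0.08170723 0.07565208] [0.64488911 0.13943584 0.08475703]
371 0.11036065665343409 ((623.2190551757812, 109.61588287353516), 26.860071182250977) [0.62221975 0.10882029 0.11010888]
0.02 34 [0.5931013  0.07964498 0.02000963] [0.63166017 0.12464697 0.03937893]
0.05 47 [0.59288024 0.07953303 0.05023977] [0.63660349 0.12687751 0.06968996]
0.07 68 [0.59328786 0.07999753 0.07033912] [0.64653363 0.13628462 0.0849149 ]
```

>>> {"api": "jog_arm", "payload": {
  "plan": "0.8 -0.13 0 0 0 0 -1;0.8 -0.13 0 0 0 0 -1;0.8 -0.13 0 0 0 0 -1;0.71 -0.12 0 0 0 0 -1;0 0 0.9 0 0 0 -1;0 0 0.9 0 0 0 -1;0 0 0.9 0 0 0 -1;0 0 0.9 0 0 0 -1;0 0 0.9 0 0 0 -1;0 0 0.9 0 0 0 -1"
}}

```text
time_s: 4.2
tcp_pos: [0.625, 0.1113, 0.1118]
ee_rot: [[0.516, -0.857, 0.0], [-0.857, -0.516, 0.0], [-0.0, -0.0, -1.0]]
wrist_force: [0.3, 0.4, -0.0]
gripper_width: 1.004
gripper_force: 0.0
```

>>> {"api": "jog_arm", "payload": {
  "plan": "0 0 0.8 0 0 0 -1;0 0 0.8 0 0 0 -1;0 0 0.6 0 0 0 -1;0 0 0 0 0 0 1;0 0 0 0 0 0 1;0 0 0 0 0 0 1;0 0 0 0 0 0 1;0 0 0 0 0 0 1;0 0 0 0 0 0 1;0 0 0 0 0 0 1"
}}

```text
time_s: 5.2
tcp_pos: [0.6259, 0.1111, 0.0587]
ee_rot: [[0.516, -0.857, 0.002], [-0.857, -0.516, 0.001], [0.001, -0.002, -1.0]]
wrist_force: [0.2, 1.4, 3.5]
gripper_width: 0.676
gripper_force: 30.0
```

>>> {"api": "jog_arm", "payload": {
  "plan": "0 0 -0.5 0 0 0 1;0 0 -0.5 0 0 0 1;0 0 -0.5 0 0 0 1;0 0 -0.5 0 0 0 1;0 0 -0.3 0 0 0 1;0 0 0 0 0 0 1;0 0 0 0 0 0 1;0 0 0 0 0 0 1;0 0 0 0 0 0 1;0 0 0 0 0 0 1"
}}

```text
time_s: 6.2
tcp_pos: [0.6249, 0.1107, 0.1145]
ee_rot: [[0.515, -0.857, -0.001], [-0.857, -0.515, -0.0], [-0.0, 0.001, -1.0]]
wrist_force: [0.3, -0.0, -2.7]
gripper_width: 0.677
gripper_force: 30.0
```

```bash
python3 go.py 0.641 -0.2123 0.11 -59
```

```text
t 6.2 p [0.6249 0.1107 0.1145] yaw -59.0 w 0.677
turn units [0.01 0.   0.  ]
shift now-axes [11.4   6.11  0.18]  target-axes [11.41  6.1   0.18]
```

>>> {"api": "jog_arm", "payload": {
  "plan": "0.4 0.2 0 0 0 0 1;0.7 0.38 0 0 0 0 1;0.9 0.48 0 0 0 0 1;0.9 0.48 0 0 0 0 1;0.9 0.48 0 0 0 0 1;0.9 0.48 0 0 0 0 1;0.9 0.48 0 0 0 0 1;0.9 0.48 0 0 0 0 1;0.9 0.48 0 0 0 0 1;0.9 0.48 0 0 0 0 1"
}}

```text
time_s: 7.2
tcp_pos: [0.637, -0.1258, 0.1149]
ee_rot: [[0.515, -0.857, -0.0], [-0.857, -0.515, -0.0], [-0.0, 0.0, -1.0]]
wrist_force: [0.2, -0.4, -2.5]
gripper_width: 0.674
gripper_force: 30.0
```

>>> {"api": "jog_arm", "payload": {
  "plan": "0.9 0.48 0 0 0 0 1;0.9 0.48 0 0 0 0 1;0.8 0.47 0 0 0 0 1;0.5 0.27 0 0 0 0 1;0 0 0 0 0 0 1;0 0 0.5 0 0 0 1;0 0 0.5 0 0 0 1;0 0 0.4 0 0 0 1;0 0 0 0 0 0 1;0 0 0 0 0 0 1"
}}

```text
time_s: 8.2
tcp_pos: [0.6409, -0.2118, 0.0794]
ee_rot: [[0.516, -0.856, -0.001], [-0.856, -0.516, -0.0], [-0.0, 0.001, -1.0]]
wrist_force: [0.6, -0.9, -1.2]
gripper_width: 0.677
gripper_force: 30.0
```

```bash
python3 go.py 0.641 -0.2123 0.065 -59; python3 -c "
from h import *
cap('side','s2')"
```

```text
t 8.2 p [ 0.6409 -0.2118  0.0794] yaw -58.9 w 0.677
turn units [0.01 0.   0.01]
shift now-axes [0.02 0.   0.58]  target-axes [0.02 0.01 0.58]
```

View pics/s2.png

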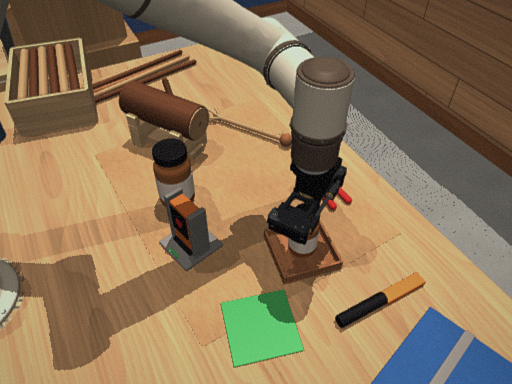

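The jar at (300,240) is over the middle of the tray at (302,250), and the log's end is clear. Next I lower it, release and rise.

>>> {"api": "jog_arm", "payload": {
  "plan": "0 0 0.3 0 0 0 1;0 0 0.27 0 0 0 1;0 0 0 0 0 0 1;0 0 0 0 0 0 1;0 0 0 0 0 0 -1;0 0 0 0 0 0 -1;0 0 0 0 0 0 -1;0 0 0 0 0 0 -1;0 0 0 0 0 0 -1;0 0 0 0 0 0 -1"
}}

```text
time_s: 9.25
tcp_pos: [0.641, -0.2123, 0.066]
ee_rot: [[0.515, -0.857, 0.0], [-0.857, -0.515, -0.0], [0.0, -0.0, -1.0]]
wrist_force: [-0.4, 0.8, 0.7]
gripper_width: 0.994
gripper_force: 0.0
```

>>> {"api": "jog_arm", "payload": {
  "plan": "0 0 -0.4 0 0 0 -1;0 0 -0.7 0 0 0 -1;0 0 -0.8 0 0 0 -1;0 0 -0.9 0 0 0 -1;0 0 -0.9 0 0 0 -1;0 0 -0.9 0 0 0 -1;0 0 -0.9 0 0 0 -1;0 0 0 0 0 0.7 -1;0 0 0 0 0 0.7 -1;0 0 0 0 0 0.7 -1"
}}

```text
time_s: 10.25
tcp_pos: [0.641, -0.2123, 0.2045]
ee_rot: [[0.242, -0.97, 0.001], [-0.97, -0.242, -0.0], [0.0, -0.001, -1.0]]
wrist_force: [-0.0, -0.0, -0.6]
gripper_width: 1.002
gripper_force: 0.0
```

```bash
python3 go.py 0.438 -0.0824 0.2 -76; python3 - <<'E'
from h import *
cap('top','t2'); p,P=cloud('t2')
m=(np.hypot(P[...,0]-.641,P[...,1]+.212)<.05)&(P[...,2]>.08)&(P[...,2]<.14); Q=P[m]; print('jar',len(Q),Q[:,2].max() if len(Q) else 0, Q.mean(0) if len(Q) else 0)
E
```

```text
t 10.25 p [ 0.641  -0.2123  0.2045] yaw -76.0 w 1.002
turn units [-0.01 -0.   -0.  ]
shift now-axes [-7.    6.62  0.17]  target-axes [-7.01  6.62  0.18]
jar 297 0.12288837526091534 [ 0.63289697 -0.20325364  0.10937829]
```

>>> {"api": "jog_arm", "payload": {
  "plan": "-0.7 0.66 0 0 0 0 -1;-0.7 0.66 0 0 0 0 -1;-0.7 0.66 0 0 0 0 -1;-0.7 0.66 0 0 0 0 -1;-0.7 0.66 0 0 0 0 -1;-0.7 0.66 0 0 0 0 -1;-0.7 0.66 0 0 0 0 -1;-0.7 0.66 0 0 0 0 -1;-0.7 0.66 0 0 0 0 -1;-0.7 0.66 0 0 0 0 -1"
}}

```text
time_s: 11.3
tcp_pos: [0.4372, -0.0828, 0.204]
ee_rot: [[0.247, -0.969, 0.001], [-0.969, -0.247, 0.0], [0.0, -0.001, -1.0]]
wrist_force: [0.0, 0.1, 1.2]
gripper_width: 1.001
gripper_force: 0.0
```

```bash
python3 go.py 0.438 -0.0824 0.2 -76; python3 - <<'E'
from h import *
from m import rect
p,d,c=cap('wrist','w3'); p,P=cloud('w3'); z=P[...,2]; X,Y=P[...,0],P[...,1]
near=np.hypot(X-.44,Y+.082)<.075
hsv=cv2.cvtColor(p,cv2.COLOR_RGB2HSV)
t=near&(z>.12)&(z<.145); print('all top',rect(P[t]),np.median(z[t]))
o=t&(hsv[...,1]>170)&(z<.135); print('orange',rect(P[o]),np.median(z[o]),o.sum())
g=t&(hsv[...,1]<80); print('cheeks',rect(P[g]),np.median(z[g]))
p,P=cloud('t2');z=P[...,2];m=(np.hypot(P[...,0]-.641,P[...,1]+.212)<.05)&(z>.08); 
E
```

```text
t 11.3 p [ 0.4372 -0.0828  0.204 ] yaw -75.7 w 1.001
turn units [-0.01 -0.    0.04]
shift now-axes [-0.01 -0.03  0.16]  target-axes [-0.01 -0.03  0.16]
all top (array([441.7, -80.8]), array([39.9, 87.4]), 13.9) 0.1308852191043126
orange (array([441.4, -79.5]), array([33.7, 62.1]), 13.3) 0.13046844684233888 2131
cheeks (array([441.7, -80.7]), array([39.9, 87.4]), 13.9) 0.13785183584589
```

View pics/w3.png

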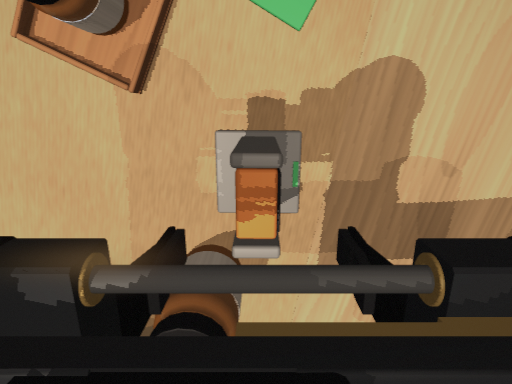

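The reader's orange top is at (258,200) between the grey cheeks at (256,155) and (257,250). It lies under the open gripper, and the big jar at (200,300) is clear.

>>> {"api": "jog_arm", "payload": {
  "plan": "-0.03 -0.08 0.7 0 0 0.03 -1;0 0 0.8 0 0 0 -1;0 0 0.8 0 0 0 -1;0 0 0.8 0 0 0 -1;0 0 0.8 0 0 0 -1;0 0 0.7 0 0 0 -1;0 0 0 0 0 0 -1;0 0 0 0 0 0 1;0 0 0 0 0 0 1;0 0 0 0 0 0 1"
}}

```text
time_s: 12.35
tcp_pos: [0.4405, -0.0819, 0.0894]
ee_rot: [[0.242, -0.97, 0.002], [-0.97, -0.242, 0.0], [0.0, -0.002, -1.0]]
wrist_force: [-0.6, -0.1, 0.3]
gripper_width: 0.81
gripper_force: 0.0
```

>>> {"api": "jog_arm", "payload": {
  "plan": "0 0 0 0 0 0 1;0 0 0 0 0 0 1;0 0 0 0 0 0 1;0 0 0 0 0 0 1;0 0 0 0 0 0 1;0 0 0 0 0 0 1;0 0 -0.3 0 0 0 1;0 0 -0.5 0 0 0 1;0 0 -0.7 0 0 0 1;0 0 -0.7 0 0 0 1"
}}

```text
time_s: 13.35
tcp_pos: [0.439, -0.082, 0.1437]
ee_rot: [[0.241, -0.97, -0.002], [-0.97, -0.241, 0.0], [-0.0, 0.002, -1.0]]
wrist_force: [1.0, -1.3, -2.8]
gripper_width: 0.424
gripper_force: 30.0
```

>>> {"api": "jog_arm", "payload": {
  "plan": "0 0 -0.9 0 0 0 1;0 0 -0.9 0 0 0 1;0 0 -0.9 0 0 0 1;0 0 -0.9 0 0 0 1;0 0 -0.5 0 0 0 1;0 0 -0.2 0 0 0 1;0 0 0 0 0 0 1;0 0 0 0 0 0 1;0 0 0 0 0 0 1;0 0 0 0 0 0 1"
}}

```text
time_s: 14.35
tcp_pos: [0.4393, -0.082, 0.25]
ee_rot: [[0.242, -0.97, -0.002], [-0.97, -0.242, -0.0], [-0.0, 0.002, -1.0]]
wrist_force: [0.1, 0.6, -1.9]
gripper_width: 0.421
gripper_force: 30.0
```

```bash
python3 go.py 0.481 -0.320 0.25 -149; python3 -c "
from h import *
cap('side','s4')"
```

```text
t 14.35 p [ 0.4393 -0.082   0.25  ] yaw -76.0 w 0.421
turn units [ 0.01 -0.01  9.12]
shift now-axes [ 9.64  0.68 -0.  ]  target-axes [ 3.47 -9.02 -0.  ]
```

View pics/s4.png

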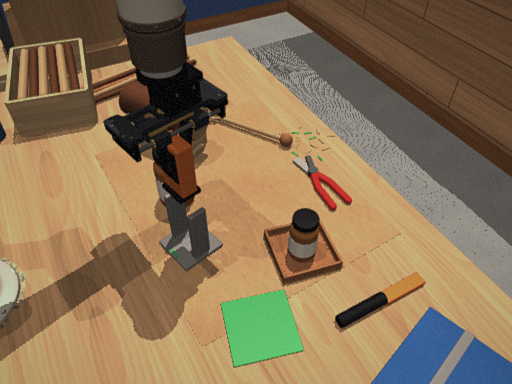

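The reader is clear of the dock at (178,170), and the jar stands upright in the tray at (304,232). Next is the move to the mat, turning the reader.

>>> {"api": "jog_arm", "payload": {
  "plan": "0.6 0.05 0 0 0 0 1;0.9 0.06 0 0 0 0.4 1;0.9 0.06 0 0 0 0 1;1 0.08 0 0 0 0 1;1 0.08 0 0 0 0 1;1 0.08 0 0 0 0 1;1 0.08 0 0 0 0 1;1 0.08 0 0 0 0 1;0.9 0.06 0 0 0 0 1;0.6 0.05 0 0 0 0 1"
}}

```text
time_s: 15.4
tcp_pos: [0.4667, -0.3048, 0.2501]
ee_rot: [[0.186, -0.983, -0.001], [-0.983, -0.186, 0.0], [-0.0, 0.001, -1.0]]
wrist_force: [-0.6, 0.5, -2.2]
gripper_width: 0.424
gripper_force: 30.0
```

>>> {"api": "jog_arm", "payload": {
  "plan": "0 0 0 0 0 0.5 1;0 0 0 0 0 0.9 1;0 0 0 0 0 0.9 1;0 0 0 0 0 0.9 1;0 0 0 0 0 0.9 1;0 0 0 0 0 0.9 1;0 0 0 0 0 0.9 1;0 0 0 0 0 0.9 1;0 0 0 0 0 0.9 1;0 0 0 0 0 0.9 1"
}}

```text
time_s: 16.4
tcp_pos: [0.4667, -0.3032, 0.2505]
ee_rot: [[-0.851, -0.525, -0.001], [-0.525, 0.851, 0.0], [0.0, 0.001, -1.0]]
wrist_force: [0.2, 0.1, -2.5]
gripper_width: 0.423
gripper_force: 30.0
```

```bash
python3 go.py 0.481 -0.320 0.0855 -149
```

```text
t 16.4 p [ 0.4667 -0.3032  0.2505] yaw -148.3 w 0.423
turn units [ 0.01 -0.    0.09]
shift now-axes [-0.14 -0.88  6.6 ]  target-axes [-0.14 -0.87  6.6 ]
```

>>> {"api": "jog_arm", "payload": {
  "plan": "-0.14 -0.45 0 0 0 0.09 1;0 -0.42 0.5 0 0 0 1;0 0 0.8 0 0 0 1;0 0 0.9 0 0 0 1;0 0 0.9 0 0 0 1;0 0 0.9 0 0 0 1;0 0 0.8 0 0 0 1;0 0 0.8 0 0 0 1;0 0 0.5 0 0 0 1;0 0 0.3 0 0 0 1"
}}

```text
time_s: 17.4
tcp_pos: [0.4806, -0.3203, 0.0888]
ee_rot: [[-0.854, -0.52, -0.003], [-0.52, 0.854, 0.001], [0.002, 0.002, -1.0]]
wrist_force: [0.2, -0.3, -1.9]
gripper_width: 0.419
gripper_force: 30.0
```

>>> {"api": "jog_arm", "payload": {
  "plan": "0 0 0.1 0 0 0 1;0 0 0.1 0 0 0 1;0 0 0 0 0 0 1;0 0 0 0 0 0 1;0 0 0 0 0 0 1;0 0 0 0 0 0 1;0 0 0 0 0 0 1;0 0 0 0 0 0 1;0 0 0 0 0 0 1;0 0 0 0 0 0 1"
}}

```text
time_s: 18.4
tcp_pos: [0.4811, -0.3201, 0.0858]
ee_rot: [[-0.855, -0.519, -0.0], [-0.519, 0.855, 0.0], [0.0, 0.0, -1.0]]
wrist_force: [0.8, -0.3, -2.7]
gripper_width: 0.426
gripper_force: 30.0
```

>>> {"api": "jog_arm", "payload": {
  "plan": "0 0 0.04 0 0 0 1;0 0 0.04 0 0 0 1;0 0 0 0 0 0 1;0 0 0 0 0 0 1;0 0 0 0 0 0 -1;0 0 0 0 0 0 -1;0 0 0 0 0 0 -1;0 0 0 0 0 0 -1;0 0 0 0 0 0 -1;0 0 0 0 0 0 -1"
}}

```text
time_s: 19.4
tcp_pos: [0.4811, -0.3201, 0.0839]
ee_rot: [[-0.855, -0.519, 0.0], [-0.519, 0.855, -0.0], [-0.0, -0.0, -1.0]]
wrist_force: [0.1, -1.0, 0.3]
gripper_width: 0.882
gripper_force: 0.0
```

>>> {"api": "jog_arm", "payload": {
  "plan": "0 0 -0.5 0 0 0 -1;0 0 -0.8 0 0 0 -1;0 0 -0.9 0 0 0 -1;0 0 -0.9 0 0 0 -1;0 0 -0.8 0 0 0 -1;0 0 -0.6 0 0 0 -1;0 0 0 0 0 -0.9 -1;0 0 0 0 0 -0.9 -1;0 0 0 0 0 -0.9 -1;0 0 0 0 0 -0.9 -1"
}}

```text
time_s: 20.4
tcp_pos: [0.4811, -0.3202, 0.1975]
ee_rot: [[-0.494, -0.869, 0.001], [-0.869, 0.494, -0.001], [-0.0, -0.001, -1.0]]
wrist_force: [0.6, 0.0, -0.3]
gripper_width: 0.999
gripper_force: 0.0
```

>>> {"api": "jog_arm", "payload": {
  "plan": "0 0 0 0 0 -0.9 -1;0 0 0 0 0 -0.9 -1;0 0 0 0 0 -0.9 -1;0 0 0 0 0 -0.9 -1;0 0 0 0 0 -0.9 -1;0 0 0 0 0 -0.9 -1;0 0 0 0 0 -0.9 -1;0 0 0 0 0 -0.9 -1;0 0 0 0 0 -0.45 -1;0 0 0 0 0 0 -1"
}}

```text
time_s: 21.4
tcp_pos: [0.4812, -0.3202, 0.1973]
ee_rot: [[0.519, -0.855, 0.001], [-0.855, -0.519, -0.001], [0.001, -0.001, -1.0]]
wrist_force: [0.7, -0.6, -0.1]
gripper_width: 0.999
gripper_force: 0.0
```

```bash
cat > rd.py <<'E'
from h import *
from m import rect
import sys
k=sys.argv[1]
for n in ['wrist','top','side']:
    cap(n,n+k); p,P=cloud(n+k); z=P[...,2]; X,Y=P[...,0],P[...,1]
    hsv=cv2.cvtColor(p,cv2.COLOR_RGB2HSV)
    t=(np.hypot(X-.481,Y+.32)<.065)&(z>.112)&(z<.136)&(hsv[...,1]>150)
    t=cv2.morphologyEx(t.astype(np.uint8),cv2.MORPH_OPEN,np.ones((3,3)))>0
    print(n,t.sum()); 
    if t.sum()>20: print(rect(P[t]),np.median(z[t]))
E
python3 rd.py 5; python3 go.py 0.481 -0.32 .085 -59
```

```text
wrist 3109
(array([ 483.5, -320.9]), array([59.2, 34.1]), 31.1) 0.12447849750788983
top 277
(array([ 477.5, -317.2]), array([59.1, 25.2]), 30.2) 0.12425375804410188
side 587
(array([ 481.3, -321.4]), array([59.3, 37. ]), 32.0) 0.12228636862677722
t 21.55 p [ 0.4811 -0.3201  0.1968] yaw -58.8 w 1.001
turn units [-0.   -0.    0.02]
shift now-axes [-0.01  0.    4.47]  target-axes [-0.01  0.    4.47]
```

View pics/wrist5.png

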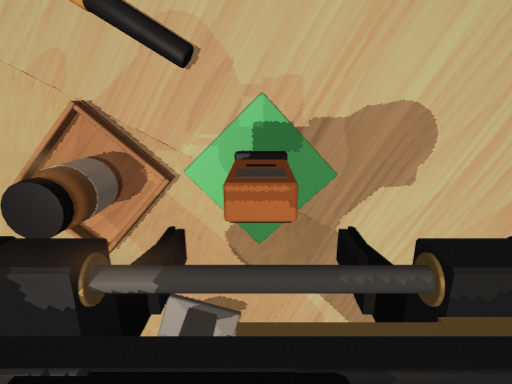

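The reader stands upright on the mat at (260,190), its screen towards the camera and its narrow sides along the closing line, with the fingers open either side. I regrasp it there.

>>> {"api": "jog_arm", "payload": {
  "plan": "0.05 0 0.6 0 0 0.02 -1;0 0 0.8 0 0 0 -1;0 0 0.8 0 0 0 -1;0 0 0.8 0 0 0 -1;0 0 0.8 0 0 0 -1;0 0 0.5 0 0 0 -1;0 0 0.1 0 0 0 -1;0 0 0 0 0 0 1;0 0 0 0 0 0 1;0 0 0 0 0 0 1"
}}

```text
time_s: 22.55
tcp_pos: [0.4824, -0.3214, 0.0874]
ee_rot: [[0.517, -0.856, 0.002], [-0.856, -0.517, -0.001], [0.002, -0.001, -1.0]]
wrist_force: [0.2, 0.1, -0.2]
gripper_width: 0.815
gripper_force: 0.0
```

>>> {"api": "jog_arm", "payload": {
  "plan": "0 0 0 0 0 0 1;0 0 0 0 0 0 1;0 0 0 0 0 0 1;0 0 0 0 0 0 1;0 0 0 0 0 0 1;0 0 -0.3 0 0 0 1;0 0 -0.6 0 0 0 1;0 0 -0.8 0 0 0 1;0 0 -0.9 0 0 0 1;0 0 -0.9 0 0 0 1"
}}

```text
time_s: 23.55
tcp_pos: [0.4807, -0.3207, 0.1736]
ee_rot: [[0.516, -0.857, -0.003], [-0.857, -0.516, 0.002], [-0.003, 0.001, -1.0]]
wrist_force: [1.2, -0.2, -1.7]
gripper_width: 0.685
gripper_force: 30.0
```

>>> {"api": "jog_arm", "payload": {
  "plan": "0 0 -0.9 0 0 0 1;0 0 -0.9 0 0 0 1;0 0 -0.8 0 0 0 1;0 0 -0.4 0 0 0 1;0 0 0 0 0 0 1;0 0 0 0 0 0 1;0 0 0 0 0 0 1;0 0 0 0 0 0 1;0 0 0 0 0 0 1;0 0 0 0 0 0 1"
}}

```text
time_s: 24.55
tcp_pos: [0.4816, -0.3211, 0.2484]
ee_rot: [[0.517, -0.856, -0.001], [-0.856, -0.517, 0.0], [-0.001, 0.0, -1.0]]
wrist_force: [-0.5, -0.0, -2.3]
gripper_width: 0.69
gripper_force: 30.0
```

```bash
python3 go.py 0.6388 0.0652 0.113 -59; python3 - <<'E'
from h import *
s=r.sense(); tp=s['tcp_pos']
cap('top','top6'); cap('side','side6')
for n in ['side6','top6']:
    p,P=cloud(n); hsv=cv2.cvtColor(p,cv2.COLOR_RGB2HSV)
    o=(np.hypot(P[...,0]-tp[0],P[...,1]-tp[1])<.06)&(P[...,2]>.1)&(P[...,2]<.29)&(hsv[...,1]>150)&(hsv[...,2]>60)
    Q=P[o]; print(n,len(Q),Q.min(0),Q.max(0))
E
```

```text
t 24.55 p [ 0.4816 -0.3211  0.2484] yaw -58.9 w 0.69
turn units [0.   0.   0.01]
shift now-axes [ -9.98 -13.37   5.42]  target-axes [-10.01 -13.35   5.42]
side6 827 [ 0.44846049 -0.35110092  0.16761656] [ 0.51850811 -0.29490725  0.28674826]
top6 164 [ 0.4462618  -0.33088721  0.16794596] [ 0.503281   -0.29060943  0.28889227]
```

View pics/side6.png

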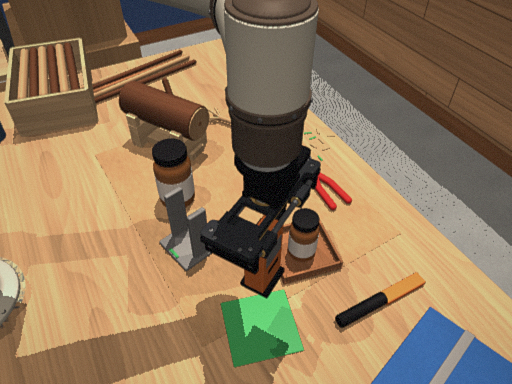

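The reader is held by its narrow sides at (262,275), with its glass free. Next is the carry to the log.

>>> {"api": "jog_arm", "payload": {
  "plan": "-0.3 -0.4 0 0 0 0 1;-0.6 -0.8 0 0 0 0 1;-0.72 -0.96 0 0 0 0 1;-0.72 -0.96 0 0 0 0 1;-0.72 -0.96 0 0 0 0 1;-0.72 -0.96 0 0 0 0 1;-0.72 -0.96 0 0 0 0 1;-0.72 -0.96 0 0 0 0 1;-0.72 -0.96 0 0 0 0 1;-0.72 -0.96 0 0 0 0 1"
}}

```text
time_s: 25.65
tcp_pos: [0.5861, -0.0619, 0.249]
ee_rot: [[0.517, -0.856, 0.0], [-0.856, -0.517, 0.0], [0.0, -0.0, -1.0]]
wrist_force: [0.6, 0.3, -2.4]
gripper_width: 0.686
gripper_force: 30.0
```

>>> {"api": "jog_arm", "payload": {
  "plan": "-0.72 -0.96 0 0 0 0 1;-0.72 -0.96 0 0 0 0 1;-0.72 -0.96 0 0 0 0 1;-0.6 -0.8 0 0 0 0 1;-0.4 -0.53 0 0 0 0 1;-0.19 -0.26 0 0 0 0 1;0 0 0.4 0 0 0 1;0 0 0.6 0 0 0 1;0 0 0.7 0 0 0 1;0 0 0.7 0 0 0 1"
}}

```text
time_s: 26.65
tcp_pos: [0.6374, 0.0642, 0.1877]
ee_rot: [[0.515, -0.857, -0.001], [-0.857, -0.515, -0.0], [-0.0, 0.001, -1.0]]
wrist_force: [0.9, 0.3, -1.8]
gripper_width: 0.683
gripper_force: 30.0
```

>>> {"api": "jog_arm", "payload": {
  "plan": "0 0 0.7 0 0 0 1;0 0 0.7 0 0 0 1;0 0 0.7 0 0 0 1;0 0 0.5 0 0 0 1;0 0 0.3 0 0 0 1;0 0 0.1 0 0 0 1;0 0 0 0 0 0 1;0 0 0 0 0 0 1;0 0 0 0 0 0 1;0 0 0 0 0 0 1"
}}

```text
time_s: 27.65
tcp_pos: [0.6386, 0.0657, 0.1145]
ee_rot: [[0.517, -0.856, 0.001], [-0.856, -0.517, 0.0], [0.0, -0.001, -1.0]]
wrist_force: [-0.9, -0.3, -2.4]
gripper_width: 0.687
gripper_force: 30.0
```

```bash
python3 go.py 0.6388 0.0652 0.1125 -59; python3 - <<'E'
from h import *
s=r.sense(); print(s['ee_rot'].round(4))
cap('top','top7'); cap('side','side7')
a=np.array([.515,-.857]);n=np.array([.857,.515]);f=np.array([.577,.168])
for k in ['side7','top7']:
    p,P=cloud(k); hsv=cv2.cvtColor(p,cv2.COLOR_RGB2HSV)
    u=(P[...,:2]-f)@a; v=(P[...,:2]-f)@n; z=P[...,2]
    o=(u>.08)&(u<.15)&(abs(v)<.045)&(z>.02)&(z<.156)&(hsv[...,1]>150)&(hsv[...,2]>60)
    print(k,o.sum(),*[np.percentile(q[o],[1,50,99]).round(4) for q in (u,v,z)] if o.sum() else '')
    o=(u>.08)&(u<.15)&(abs(v)<.045)&(z>.02)&(z<.16); print(*[np.percentile(q[o],[1,50,99]).round(4) for q in (u,v,z)] if o.sum() else '')
i=cv2.imread('pics/side7.png')[50:250,100:360]; cv2.imwrite('pics/c7.png',cv2.resize(i,None,fx=2.8,fy=2.8,interpolation=2))
E
```

```text
t 27.65 p [0.6386 0.0657 0.1145] yaw -58.9 w 0.687
turn units [-0.01 -0.    0.01]
shift now-axes [0.02 0.   0.08]  target-axes [0.02 0.   0.08]
[[ 5.167e-01 -8.562e-01  1.300e-03]
 [-8.562e-01 -5.167e-01  4.000e-04]
 [ 3.000e-04 -1.300e-03 -1.000e+00]]
side7 600 [0.106  0.1352 0.1386] [-0.0324 -0.0262  0.0256] [0.0429 0.0878 0.151 ]
[0.1016 0.1358 0.1452] [-0.0402 -0.0208  0.0382] [0.0328 0.0934 0.1564]
top7 87 [0.1025 0.1192 0.1352] [-0.0237 -0.0164 -0.008 ] [0.1473 0.1519 0.1553]
[0.101  0.1197 0.1418] [-0.0237 -0.0158  0.016 ] [0.0419 0.1517 0.1559]
```

View pics/c7.png

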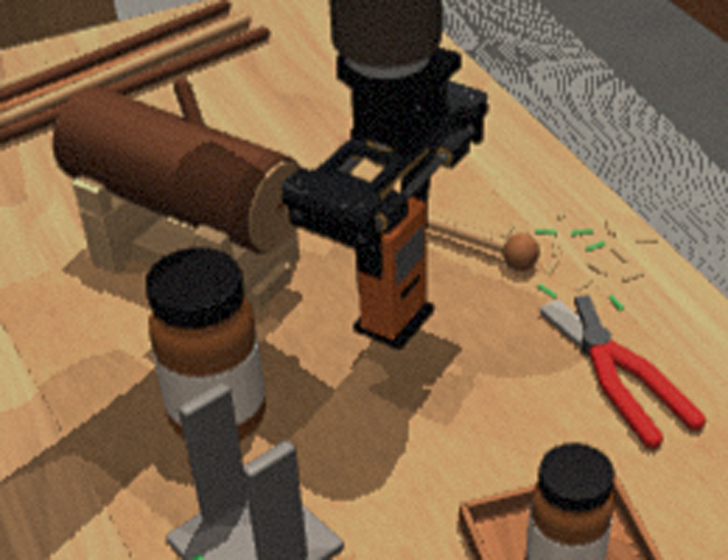

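The reader (crop 395,270) faces the sawn end (crop 272,205): its screen plane is about 137 mm out, so the glass is about 100 mm from the end. I lower it by 2 mm and hold for more than one second.

>>> {"api": "jog_arm", "payload": {
  "plan": "0 0 0.07 0 0 0 1;0 0 0 0 0 0 1;0 0 0 0 0 0 1;0 0 0 0 0 0 1;0 0 0 0 0 0 1;0 0 0 0 0 0 1;0 0 0 0 0 0 1;0 0 0 0 0 0 1;0 0 0 0 0 0 1;0 0 0 0 0 0 1"
}}

```text
time_s: 28.75
tcp_pos: [0.6382, 0.0655, 0.112]
ee_rot: [[0.517, -0.856, -0.0], [-0.856, -0.517, -0.0], [0.0, 0.0, -1.0]]
wrist_force: [-0.1, 0.9, -2.7]
gripper_width: 0.683
gripper_force: 30.0
```

>>> {"api": "jog_arm", "payload": {
  "plan": "0 0 0 0 0 0 1;0 0 0 0 0 0 1;0 0 0 0 0 0 1;0 0 0 0 0 0 1;0 0 0 0 0 0 1;0 0 0 0 0 0 1;0 0 0 0 0 0 1;0 0 0 0 0 0 1;0 0 0 0 0 0 1;0 0 0 0 0 0 1"
}}

```text
time_s: 29.75
tcp_pos: [0.6382, 0.0655, 0.112]
ee_rot: [[0.517, -0.856, -0.0], [-0.856, -0.517, 0.0], [-0.0, 0.0, -1.0]]
wrist_force: [0.0, 1.1, -2.9]
gripper_width: 0.688
gripper_force: 30.0
```

>>> {"api": "jog_arm", "payload": {
  "plan": "0 0 -0.4 0 0 0 1;0 0 -0.6 0 0 0 1;0 0 -0.7 0 0 0 1;0 0 -0.7 0 0 0 1;0 0 -0.7 0 0 0 1;0 0 -0.7 0 0 0 1;0 0 -0.7 0 0 0 1;0 0 -0.5 0 0 0 1;0 0 -0.3 0 0 0 1;0 0 -0.1 0 0 0 1"
}}

```text
time_s: 30.75
tcp_pos: [0.6384, 0.0656, 0.2481]
ee_rot: [[0.517, -0.856, 0.001], [-0.856, -0.517, 0.0], [0.0, -0.001, -1.0]]
wrist_force: [-0.0, 0.4, -3.1]
gripper_width: 0.69
gripper_force: 30.0
```

>>> {"api": "jog_arm", "payload": {
  "plan": "0.3 0.4 0 0 0 0 1;0.6 0.8 0 0 0 0 1;0.72 0.96 0 0 0 0 1;0.72 0.96 0 0 0 0 1;0.72 0.96 0 0 0 0 1;0.72 0.96 0 0 0 0 1;0.72 0.96 0 0 0 0 1;0.72 0.96 0 0 0 0 1;0.72 0.96 0 0 0 0 1;0.72 0.96 0 0 0 0 1"
}}

```text
time_s: 31.75
tcp_pos: [0.5323, -0.1932, 0.246]
ee_rot: [[0.516, -0.857, -0.002], [-0.857, -0.516, 0.0], [-0.002, 0.002, -1.0]]
wrist_force: [0.0, -0.8, -3.0]
gripper_width: 0.684
gripper_force: 30.0
```

>>> {"api": "jog_arm", "payload": {
  "plan": "0.72 0.96 0 0 0 0 1;0.72 0.96 0 0 0 0 1;0.72 0.96 0 0 0 0 1;0.6 0.8 0 0 0 0 1;0.4 0.53 0 0 0 0 1;0.19 0.26 0 0 0 0 1;0 0 0 0 0 0 1;0 0 0 0 0 0 1;0 0 0 0 0 0 1;0 0 0 0 0 0 1"
}}

```text
time_s: 32.75
tcp_pos: [0.4822, -0.3204, 0.2471]
ee_rot: [[0.518, -0.856, 0.0], [-0.856, -0.518, 0.0], [-0.0, -0.0, -1.0]]
wrist_force: [-0.5, 0.6, -2.4]
gripper_width: 0.687
gripper_force: 30.0
```

```bash
python3 go.py 0.4815 -0.3205 0.0875 -59
```

```text
t 32.75 p [ 0.4822 -0.3204  0.2471] yaw -58.8 w 0.687
turn units [-0.    0.    0.02]
shift now-axes [-0.01  0.03  6.38]  target-axes [-0.01  0.03  6.38]
```

>>> {"api": "jog_arm", "payload": {
  "plan": "0 0 0.5 0 0 0 1;0 0 0.8 0 0 0 1;0 0 0.9 0 0 0 1;0 0 0.9 0 0 0 1;0 0 0.9 0 0 0 1;0 0 0.9 0 0 0 1;0 0 0.8 0 0 0 1;0 0 0.4 0 0 0 1;0 0 0.2 0 0 0 1;0 0 0 0 0 0 1"
}}

```text
time_s: 33.75
tcp_pos: [0.4817, -0.321, 0.0891]
ee_rot: [[0.517, -0.856, -0.001], [-0.856, -0.517, 0.0], [-0.0, 0.001, -1.0]]
wrist_force: [-0.1, 0.4, -3.0]
gripper_width: 0.687
gripper_force: 30.0
```

>>> {"api": "jog_arm", "payload": {
  "plan": "0 0 0.05 0 0 0 1;0 0 0.03 0 0 0 1;0 0 0 0 0 0 1;0 0 0 0 0 0 1;0 0 0 0 0 0 1;0 0 0 0 0 0 1;0 0 0 0 0 0 1;0 0 0 0 0 0 1;0 0 0 0 0 0 1;0 0 0 0 0 0 1"
}}

```text
time_s: 34.75
tcp_pos: [0.4817, -0.3212, 0.0875]
ee_rot: [[0.517, -0.856, -0.0], [-0.856, -0.517, 0.0], [-0.0, 0.0, -1.0]]
wrist_force: [0.5, 0.3, -2.1]
gripper_width: 0.687
gripper_force: 30.0
```

>>> {"api": "jog_arm", "payload": {
  "plan": "0 0 0.03 0 0 0 1;0 0 0.02 0 0 0 1;0 0 0 0 0 0 1;0 0 0 0 0 0 1;0 0 0 0 0 0 1;0 0 0 0 0 0 1;0 0 0 0 0 0 1;0 0 0 0 0 0 1;0 0 0 0 0 0 1;0 0 0 0 0 0 1"
}}

```text
time_s: 35.75
tcp_pos: [0.4819, -0.3213, 0.087]
ee_rot: [[0.517, -0.856, 0.0], [-0.856, -0.517, -0.0], [0.001, -0.0, -1.0]]
wrist_force: [-0.8, 1.5, 5.2]
gripper_width: 0.689
gripper_force: 30.0
```

Contact: the wrist force turned upward. I release and rise.

>>> {"api": "jog_arm", "payload": {
  "plan": "0 0 0 0 0 0 -1;0 0 0 0 0 0 -1;0 0 0 0 0 0 -1;0 0 0 0 0 0 -1;0 0 0 0 0 0 -1;0 0 0 0 0 0 -1;0 0 -0.3 0 0 0 -1;0 0 -0.6 0 0 0 -1;0 0 -0.8 0 0 0 -1;0 0 -0.9 0 0 0 -1"
}}

```text
time_s: 36.75
tcp_pos: [0.4815, -0.3211, 0.1521]
ee_rot: [[0.517, -0.856, -0.001], [-0.856, -0.517, 0.0], [-0.001, 0.001, -1.0]]
wrist_force: [0.8, -0.5, -0.3]
gripper_width: 1.002
gripper_force: 0.0
```

>>> {"api": "jog_arm", "payload": {
  "plan": "0 0 -0.9 0 0 0 -1;0 0 -0.9 0 0 0 -1;0 0 -0.9 0 0 0 -1;0 0 -0.9 0 0 0 -1;0 0 -0.5 0 0 0 -1;0 0 0 0 0 0 -1;0 0 0 0 0 0 -1;0 0 0 0 0 0 -1;0 0 0 0 0 0 -1;0 0 0 0 0 0 -1"
}}

```text
time_s: 37.75
tcp_pos: [0.4815, -0.321, 0.2529]
ee_rot: [[0.517, -0.856, -0.002], [-0.856, -0.517, 0.001], [-0.001, 0.001, -1.0]]
wrist_force: [0.1, -0.1, 0.7]
gripper_width: 1.0
gripper_force: 0.0
```

```bash
python3 rd.py 8; python3 go.py 0.4815 -0.3205 0.0875 -59
```

```text
wrist 2087
(array([ 483.2, -321.1]), array([58.6, 33.4]), 31.2) 0.12446514381505841
top 361
(array([ 479.4, -321.7]), array([60.1, 34.2]), 31.2) 0.12413157496653882
side 717
(array([ 481.2, -321.1]), array([60.5, 36.9]), 31.8) 0.12227047155524451
t 37.9 p [ 0.4817 -0.3211  0.2534] yaw -58.9 w 0.999
turn units [0.   0.   0.01]
shift now-axes [-0.02 -0.01  6.64]  target-axes [-0.02 -0.01  6.64]
```

View pics/side8.png

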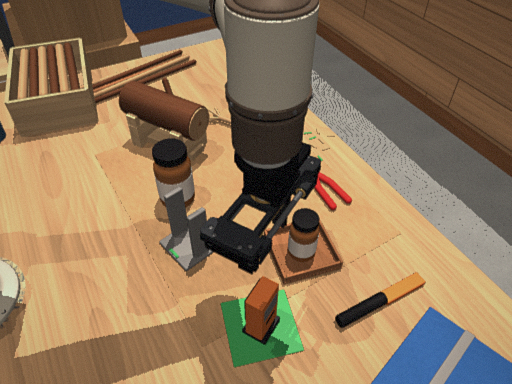

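The reader stands upright on the mat at (262,310), the jar stands in the tray at (304,235), and the gripper is clear. Handing in.

```bash
python3 -c "
from station import r
print(r.finish_job())"
```

```text
the job is handed in; nothing more can be done
None
```

The job is handed in at about 38 s: the jar stands upright in the tray, the reader was held still about 10 cm from the log's sawn end for over a second, and it stands released on the mat.

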